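Slide the rubber-faced shim plate off the case lid and rack it

TASK

The thin rubber-faced shim plate lies clipped in the shallow channel of the red tool-case lid, too low and boxed in to be picked up. Press down on its rubber gently with closed fingertips, just firmly enough that it follows, and slide it lengthwise out of the open front of the channel until about a third of its length overhangs the edge, still lying flat. Then pinch the overhanging end by its two long edges, lift it away, slide it gently into the empty top slot of the plywood rack until its far end is fully home against the stop, and leave it there; do not drop it or disturb the other things on the bench.

Things in the scene. Friction and masses are not known exactly. Their poses are not given: they have to be found in the camera images.
- plate: Loose aluminium shim plate, 130 long (its x) x 47 wide x 1.5 thick, about 0.08 kg, the front (-x) 85 mm of its top faced with grey rubber 50 wide and 3 thick (4.5 in all); origin at the centre of its underside. It starts in the channel, front end 24 to 40 mm short of the open edge. The metal is slippery (friction 0.2), the rubber grips (0.9): a press of 10 to 16 N drags it; over 20 N is too much.
- case: Fixed black tool case, red lid, 190 deep (x) x 220 wide (y), front to -x; origin at the centre of its underside. Channel along x on the lid's centre line: 58 wide, 170 long, floor 90 above the origin, lips 6 high at both sides and rear, open at the front, where the face drops to the bench. The lid sits on a rubber gasket and gives about 1 mm per 10 N pressed, 3 mm at most.
- case_edge (a point): The middle of the open front edge of the channel, on the channel floor (90 mm up), 95 mm ahead (-x) of the case's origin; axes as the case: -x points out of the channel.
- rack: Fixed plywood rack, 110 deep (x) x 90 wide (y) x 130 high; origin at the centre of its underside; open front towards -x. The empty top slot is 60 wide, 20 high, 90 deep; the two lower slots hold short plates that do not stick out. Pushed home, the plate stays 40 mm out of the front.
- slot_mouth (a point): Middle of the top slot's floor at its open front (100 mm up); axes as the rack: +x points into the slot.
- slot_end (a point): Middle of the top slot's floor at the black stop at its inner end, 90 mm beyond the mouth; axes as the rack.
- tape: Bystander: yellow tape roll lying flat, 80 across, 24 high; origin at the centre of its underside.
- jar: Bystander: glass jar with red cap, 56 across, 75 high; origin at the centre of its underside.
- battery: Bystander: blue and black tool battery pack, 75 x 70 x 47 high; origin at the centre of its underside.
- clip (a point): Top of the pad of the small black sprung clip at the rear of the channel, 143 mm behind the front edge: pad 22 (x) x 30 (y) x 4 thick, its leaf and pin up to 14 mm over the channel floor. It presses the plate's rear end down with about 10 N until it is pulled out from under it. Dragged slowly (under 50 mm/s) or lightly, the plate lags behind or slips under the fingertips: look and drag again.
Mind the look-alikes: they are no part of the job. Of the things that look like the rack, the middle-sized one is meant. Of the things that look like the plate, the larger one is meant.

How it is judged:
By the outcome, as a careful person would: the job done as asked, in the order asked, and still so for the second after the job is handed in, with the robot touching nothing.
It also fails if it takes over 70 s, if anything falls off the work surface, if the arm or the gripper's body presses on something with over 40 N, if the wrist force passes 120 N, or if a joint passes its speed limit or range.

ROBOT

A 6-joint arm with a two-finger parallel gripper is mounted at the origin on the work surface. World frame = base frame: x ahead of the robot, y to its left, z up, the work surface at z = 0. Lengths are in mm, angles in rad, forces in N, time in s.
With the tool pointing down it reaches from about 300 to 875 mm from the base axis. Payload 6.4 kg.
Tool frame: the origin (TCP) lies between the finger pads; the fingertips stand ahead of it and the grasp point (between the pads) lies 8 mm behind it (ctrl.finger_overhang is the z of the fingertips in the tool frame, in mm); z points along the fingers, y is the direction in which the jaws open and shut (so a half turn about z gives the same grasp; the last joint's range is limited). The gripper opens to 88 mm and grips with 3 to 60 N. Pads are 18 mm wide; open, the fingers measure 123 mm over their backs; the gripper's body (75 mm by 187 mm) begins 45 mm behind the grasp point.
Start: joints at [1.121, 0.181, 1.607, -0, 1.354, -0.206], TCP at [138.788, 558.014, 249.714] pointing down, gripper open.
Joint ranges: [-2.99, 2.99], [-0.89, 2.07], [0.3, 2.58], [-1.14, 4.28], [0, 2.63], [-3.12, 3.12]. Speed limits (rad/s): [2.57, 2.57, 3.01, 3.14, 3.14, 3.14].

INTERFACE

Orientations are given as a unit quaternion [w, x, y, z].
In Python, from cell import ctrl gives the robot as it stands. Calls block until the motion is done:
- ctrl.move_to(position, orientation): joint-space move of the TCP to a pose.
- ctrl.servo_line(position, frame=None, velocity=150, force_limit=None): straight line of the TCP; frame=None keeps the orientation; velocity is the mean speed in mm/s. With force_limit (N) it stops when the force on the tool has changed by that much, and returns True; else False.
- ctrl.movej(angles): joint-space move.
- ctrl.move_gripper(opening): finger opening in mm; the grip force is fixed at half the most; returns when the fingers have stopped.
- ctrl.hold(seconds).
- ctrl.ik(position, orientation): joint angles nearest the present ones, or None.
- ctrl.capture(name): name is "side" or "top"; returns a dict with "pixels" (480x640x3 uint8, red, green, blue), "intrinsics" (3x3 intrinsics, pixels), "distortion" ([k1, k2, p1, p2, k3] as OpenCV has them; the pictures are not rectified), "cam_to_world" (4x4, takes a point from camera to world coordinates). Camera axes: x right, y up, looking along -z (the intrinsics and any distortion apply to the point x, -y, -z); pixel columns grow to the right and rows downward; lengths in mm; the calibration is good to about 2 mm. A picture is of the moment at which its call begins. There is no depth.
A pose or a line that the arm cannot do raises ctrl.Unreachable and nothing moves.
- ctrl.sign_off(): hands the job in, once; it reports no verdict.
Readings, each from a call of its own:
- ctrl.read_clock(): time.
- ctrl.read_joints(): joint angles.
- ctrl.read_dq(): joint speeds.
- ctrl.read_joint_torque(): joint torques, N m.
- ctrl.read_ee_pos(): TCP position.
- ctrl.read_eef_rot(): TCP orientation.
- ctrl.read_wrist_force(): force on the tool from outside, world axes, zero at the start.
- ctrl.read_moment(): the same for the moment, N m.
- ctrl.read_gripper_width(): finger opening in mm.
Only numpy, scipy, OpenCV 4.12 (cv2) and the standard library are available. Lean on these libraries where they do the work, as an engineer would, in place of code of your own. Each camera call takes 0.05 s, during which the arm holds its last target.

## Working session

There is one attempt and no reset: what is moved stays moved. The work goes in short steps, each a Python script; the robot and the scene stay as the last script left them, time stands still between calls to the robot, and variables do not carry over. Pictures are saved under pics/ and viewed, and the job is handed in when it is done.

```bash
ls; mkdir -p pics; python3 - <<'E'
from cell import ctrl
import cv2,numpy as np
for n in("side","top"):
    c=ctrl.capture(n); cv2.imwrite(f"pics/{n}0.png",c["pixels"][:,:,::-1])
    print(n,c["intrinsics"],c["distortion"],c["cam_to_world"])
print(ctrl.finger_overhang,ctrl.read_clock(),ctrl.read_eef_rot(),ctrl.read_gripper_width(),ctrl.read_wrist_force())
E
```

```text
pics
side [[464.52781356   0.         322.0896783 ]
 [  0.         464.52781356 235.76054778]
 [  0.           0.           1.        ]] [-0.07194064  0.          0.          0.          0.        ] [[ 8.45576349e-01  3.95561142e-01 -3.58513627e-01  2.35886684e+02]
 [-5.33830737e-01  6.32842052e-01 -5.60834807e-01 -4.39881981e+02]
 [ 5.03804326e-03  6.65614243e-01  7.46278968e-01  8.28146755e+02]
 [ 0.00000000e+00  0.00000000e+00  0.00000000e+00  1.00000000e+00]]
top [[589.48601703   0.         331.04389344]
 [  0.         589.48601703 232.79213843]
 [  0.           0.           1.        ]] [-0.11734033  0.          0.          0.          0.        ] [[ 2.17635235e-02  9.96954148e-01 -7.48917573e-02  4.53418392e+02]
 [-9.99732990e-01  2.11198946e-02 -9.37547602e-03  1.10340130e+02]
 [-7.76521369e-03  7.50758038e-02  9.97147594e-01  1.48808960e+03]
 [ 0.00000000e+00  0.00000000e+00  0.00000000e+00  1.00000000e+00]]
11.0 0.1 [-2.41805449e-04  1.21594652e-01  9.92579535e-01 -7.41049311e-04] 88.23084639599261 [-0.07079499  0.07306311  0.79659501]
```

View pics/side0.png

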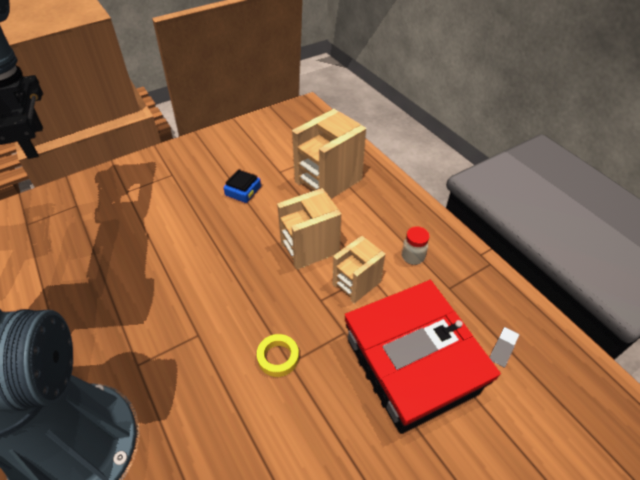

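View pics/top0.png

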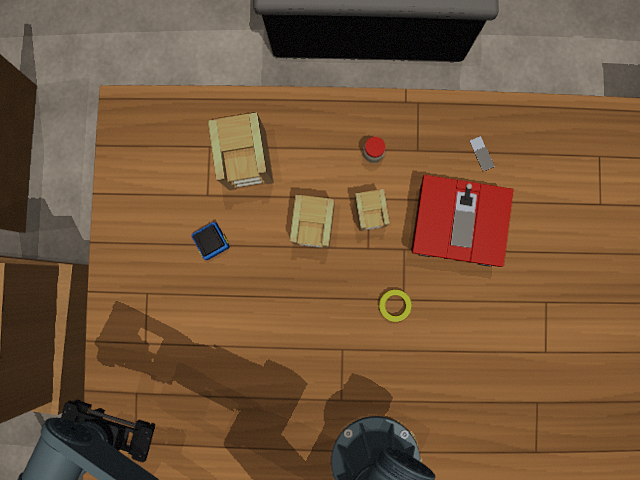

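The top view shows these candidates:
- **Plates:** one in the lid at (463,220), and a smaller loose one at (482,153). I choose the one in the lid.
- **Racks:** large at (240,150), middle at (312,221), small at (372,209). I choose the middle one.

Next I'll look at close crops of both.

```bash
cat > h.py <<'E'
from cell import ctrl
import cv2,numpy as np
def cap(n): return ctrl.capture(n)
def ray(c,uv):
    K=c["intrinsics"];d=np.array(c["distortion"],float)
    p=cv2.undistortPoints(np.array(uv,float).reshape(-1,1,2),K,d).reshape(-1,2)
    T=np.array(c["cam_to_world"])
    D=np.c_[p[:,0],-p[:,1],-np.ones(len(p))]@T[:3,:3].T
    return T[:3,3],D
def onz(c,uv,z):
    o,D=ray(c,uv); t=(z-o[2])/D[:,2]; return o+D*t[:,None]
def tri(c1,uv1,c2,uv2):
    o1,D1=ray(c1,uv1);o2,D2=ray(c2,uv2);out=[]
    for a,b in zip(D1,D2):
        A=np.c_[a,-b]; s=np.linalg.lstsq(A,o2-o1,rcond=None)[0]
        p,q=o1+a*s[0],o2+b*s[1]; out.append([*((p+q)/2),np.linalg.norm(p-q)])
    return np.array(out)
def crop(c,x,y,w,h,s,fn):
    im=c["pixels"][y:y+h,x:x+w,::-1]; im=cv2.resize(im,None,fx=s,fy=s,interpolation=cv2.INTER_CUBIC)
    cv2.imwrite("pics/"+fn,im)
E
python3 - <<'E'
from h import *
t=cap("top");s=cap("side")
crop(t,405,165,120,110,5,"t_case.png");crop(t,275,180,80,80,6,"t_rack.png")
crop(s,335,270,170,160,4,"s_case.png");crop(s,265,180,90,100,6,"s_rack.png")
E
```

```text
(no output)
```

View pics/t_case.png

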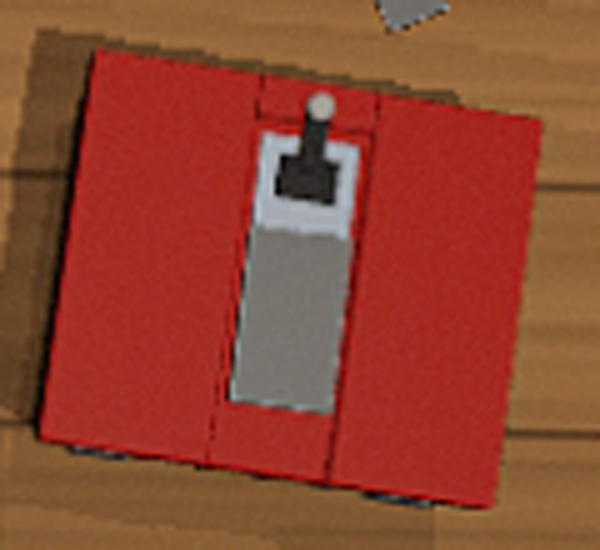

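View pics/t_rack.png

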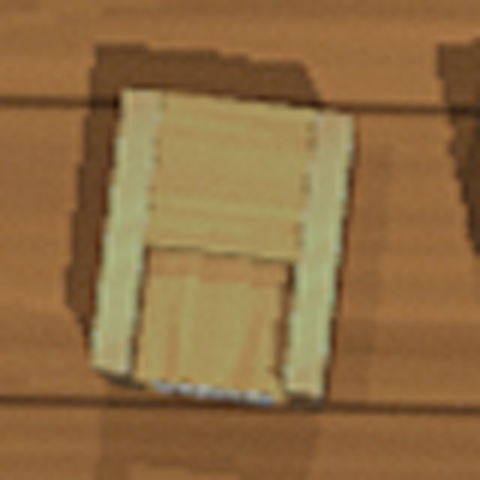

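View pics/s_case.png

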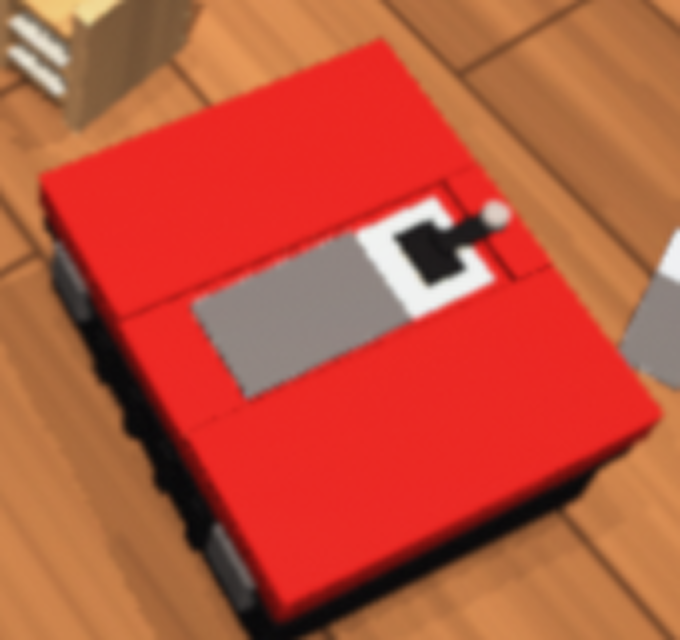

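View pics/s_rack.png

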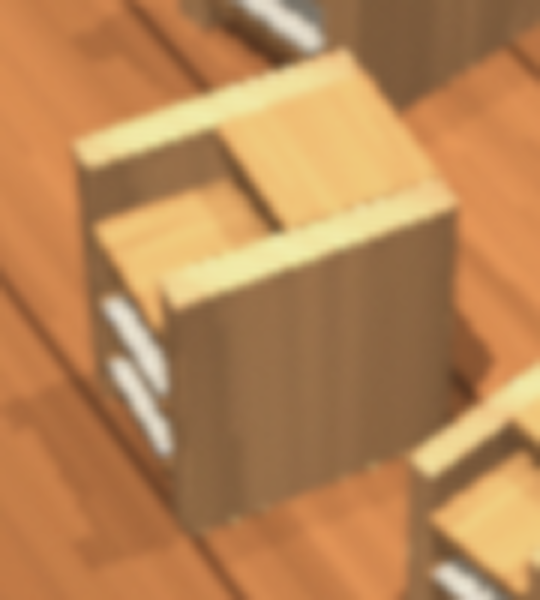

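The crops confirm the choice: the lid holds the large plate under its clip, and the middle rack has an empty top slot. Now I'll measure corners by triangulating the two views.

```bash
cat > m.py <<'E'
from h import *
t=cap("top");s=cap("side")
def quad(mask):
    cs,_=cv2.findContours(mask,cv2.RETR_EXTERNAL,cv2.CHAIN_APPROX_NONE)
    c=max(cs,key=cv2.contourArea); h=cv2.convexHull(c)
    q=h
    e=1.0
    while len(q)>4: e+=.5; q=cv2.approxPolyDP(h,e,True)
    q=q.reshape(-1,2).astype(float); pts=c.reshape(-1,2).astype(float)
    L=[]
    for i in range(4):
        a,b=q[i],q[(i+1)%4]; d=(b-a)/np.linalg.norm(b-a); n=np.array([-d[1],d[0]])
        u=(pts-a)@d; v=(pts-a)@n
        k=(abs(v)<2)&(u>.12*np.linalg.norm(b-a))&(u<.88*np.linalg.norm(b-a))
        vx,vy,x,y=cv2.fitLine(pts[k].astype(np.float32),cv2.DIST_HUBER,0,.01,.01).ravel()
        L.append(np.cross([x,y,1],[x+vx,y+vy,1]))
    P=[]
    for i in range(4):
        p=np.cross(L[i-1],L[i]); P.append(p[:2]/p[2])
    P=np.array(P);ctr=P.mean(0)
    # contour runs at centres of border pixels: widen by .5 px
    return P+0.5*np.sign(P-ctr)*0+ (P-ctr)/np.linalg.norm(P-ctr,axis=1)[:,None]*0.6
def red(c):
    h=cv2.cvtColor(c["pixels"],cv2.COLOR_RGB2HSV); return (((h[...,0]<6)|(h[...,0]>174))&(h[...,1]>170)&(h[...,2]>110)).astype(np.uint8)*255
def gray(c,box,smax=45,lo=90,hi=165):
    h=cv2.cvtColor(c["pixels"],cv2.COLOR_RGB2HSV); m=((h[...,1]<smax)&(h[...,2]>lo)&(h[...,2]<hi)).astype(np.uint8)*255
    o=np.zeros_like(m);x,y,w,hh=box;o[y:y+hh,x:x+w]=m[y:y+hh,x:x+w];return o
E
python3 - <<'E'
from m import *
np.set_printoptions(precision=1,suppress=True)
qt,qs=quad(red(t)),quad(red(s))
def match(qt,qs,z):
    a=onz(t,qt,z);b=onz(s,qs,z); j=[int(np.argmin(np.linalg.norm(b-x,axis=1))) for x in a]
    return tri(t,qt,s,qs[j])
C=match(qt,qs,96);print("lid",qt,qs,"\n",C)
print("sizes",[np.linalg.norm(C[i,:2]-C[i-1,:2]) for i in range(4)])
gt=quad(gray(t,(440,185,60,75)));gs=quad(gray(s,(370,315,80,60)))
G=match(gt,gs,94);print("rubber",gt,gs,"\n",G,[np.linalg.norm(G[i,:2]-G[i-1,:2]) for i in range(4)])
print(onz(t,gt,94.5)[:,:2],onz(s,gs,94.5)[:,:2])
f=lambda l,sc,o:(np.array(l,float)+.5)/sc-.5+np.array(o)
print("chan front z90 top",onz(t,f([(208,465),(330,482)],5,(405,165)),90),"side",onz(s,f([(120,318),(188,434)],4,(335,270)),90))
# rack: wall tops  FLo,FLi? top view: left wall front-left, right wall front-right, rear-left,rear-right
rt=f([(92,375),(324,400),(122,90),(355,116)],6,(275,180)); rs=f([(77,145),(172,305),(347,50),(457,205)],6,(265,180))
R=tri(t,rt,s,rs);print("rack top corners FL FR RL RR\n",R)
ft=f([(133,383),(286,398)],6,(275,180)) # slot floor front L,R
fs=f([(97,225)],6,(265,180))
print("slot floor FL tri",tri(t,ft[:1],s,fs),"onz100",onz(t,ft,100),onz(s,fs,100))
E
```

```text
lid [[423.7 174.2]
 [512.8 188.5]
 [503.1 266.2]
 [412.3 252.2]] [[430.4 278.9]
 [502.  374.9]
 [405.  424. ]
 [342.2 314.3]] 
 [[ 705.4  -96.8   95.6    4.8]
 [ 677.3 -315.3   91.2    7.1]
 [ 488.5 -290.8   86.8    3. ]
 [ 516.7  -70.5   91.7    1.2]]
sizes [np.float64(190.51534970482243), np.float64(220.32405192381208), np.float64(190.3731257796821), np.float64(222.02992232888153)]
rubber [[474.4 209.5]
 [470.  246.9]
 [450.7 244.7]
 [454.9 209.4]] [[422.9 328.5]
 [436.6 349. ]
 [396.5 368. ]
 [383.2 346.4]] 
 [[ 620.9 -218.7   88.4    2.5]
 [ 533.3 -209.    93.7    4.2]
 [ 538.3 -163.3   93.     5.9]
 [ 622.5 -172.9   91.6    4.7]] [np.float64(45.82715662514288), np.float64(88.13111074241665), np.float64(45.96101972235108), np.float64(84.68253400029009)]
[[ 621.2 -218.1]
 [ 531.5 -207.6]
 [ 535.7 -161.4]
 [ 620.2 -170.9]] [[ 623.  -175.1]
 [ 616.6 -219.9]
 [ 534.9 -210.2]
 [ 540.4 -165.2]]
chan front z90 top [[ 505.1 -151.7   90. ]
 [ 498.1 -210.3   90. ]] side [[ 511.4 -150.4   90. ]
 [ 504.  -209.9   90. ]]
rack top corners FL FR RL RR
 [[535.7 216.1 128.9   8.3]
 [526.1 127.1 132.4   4.6]
 [645.9 207.7 128.2   6.5]
 [636.2 117.6 129.5   3.9]]
slot floor FL tri [[534.4 202.1 100.7   8. ]] onz100 [[530.8 203.8 100. ]
 [526.2 143.4 100. ]] [[538.4 201.2 100. ]]
```

Residuals between the two views are 4–8 mm, which is too coarse. I'll bring the shut fingertips over the rubber and use them as a known marker to check both cameras against the robot.

```bash
cat >> h.py <<'E'
def q(a): return [0.0,float(np.cos(a/2)),float(np.sin(a/2)),0.0]
PSI=-0.125; EDGE=np.array([503.,-180.6])
def case(x,y=0):
    return EDGE+x*np.array([np.cos(PSI),np.sin(PSI)])+y*np.array([-np.sin(PSI),np.cos(PSI)])
E
python3 - <<'E'
from h import *
ctrl.move_gripper(0)
p=case(94)
print(p,ctrl.ik([*p,250],q(np.pi+PSI)))
ctrl.move_to([*p,250],q(np.pi+PSI))
ctrl.servo_line([*p,150])
print(ctrl.read_ee_pos(),ctrl.read_clock(),ctrl.read_gripper_width(),ctrl.read_wrist_force())
t=cap("top");s=cap("side")
from m import t as _t
def proj(c,P):
    T=np.linalg.inv(c["cam_to_world"]);p=T[:3,:3]@P+T[:3,3];p=p*[1,-1,-1]
    return cv2.projectPoints(p.reshape(1,3),np.zeros(3),np.zeros(3),c["intrinsics"],np.array(c["distortion"]))[0].ravel()
P=np.array(ctrl.read_ee_pos())+[0,0,-11]
print(proj(t,P),proj(s,P))
crop(t,405,150,120,110,5,"t_tip.png");crop(s,335,230,170,160,4,"s_tip.png")
E
```

```text
[ 596.26658072 -192.31942494] [-5.01154920e-01  2.93374055e-01  1.47002841e+00 -4.44089210e-16
  1.37819019e+00 -1.94695125e+00]
[ 596.88999691 -192.56132893  150.95237056] 5.5 0.32927631175086003 [ 0.08148907 -0.61365991  0.05186818]
[468.17652871 217.39022421] [422.4581135  329.39597769]
```

View pics/s_tip.png

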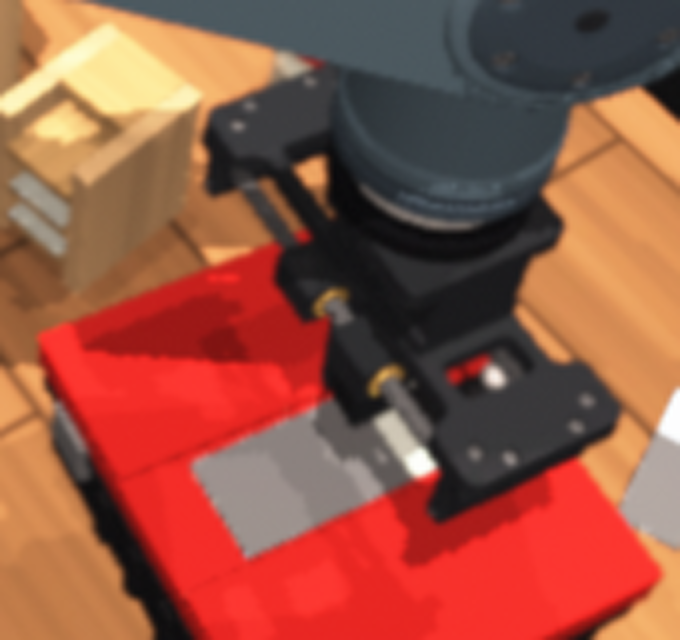

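View pics/t_tip.png

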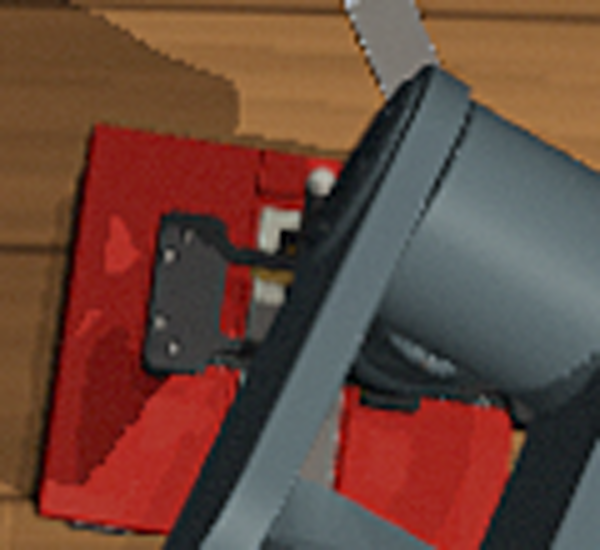

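```bash
python3 - <<'E'
from h import *
s=cap("side")
crop(s,395,295,70,60,10,"s_tip2.png")
P=np.array(ctrl.read_ee_pos());print(P,ctrl.read_eef_rot())
T=np.linalg.inv(s["cam_to_world"])
u=np.array([np.cos(PSI),np.sin(PSI),0]);v=np.array([-u[1],u[0],0])
for a in(-9,9):
  for b in(-17.5,0,17.5):
    X=P+a*u+b*v-[0,0,11];p=(T[:3,:3]@X+T[:3,3])*[1,-1,-1]
    w=cv2.projectPoints(p.reshape(1,3),np.zeros(3),np.zeros(3),s["intrinsics"],np.array(s["distortion"]))[0].ravel()
    print(a,b,(w-[395,295]+.5)*10)
E
```

```text
[ 596.81827126 -192.60202547  151.11811387] [ 8.54078176e-04  6.24449570e-02  9.98047962e-01 -4.03201412e-04]
-9 -17.5 [290.19057311 453.17421914]
-9 0 [233.45327745 369.86996674]
-9 17.5 [178.06037953 288.57093592]
9 -17.5 [380.21289345 412.23269517]
9 0 [322.76012815 330.02865075]
9 17.5 [266.65256423 249.78957067]
```

View pics/s_tip2.png

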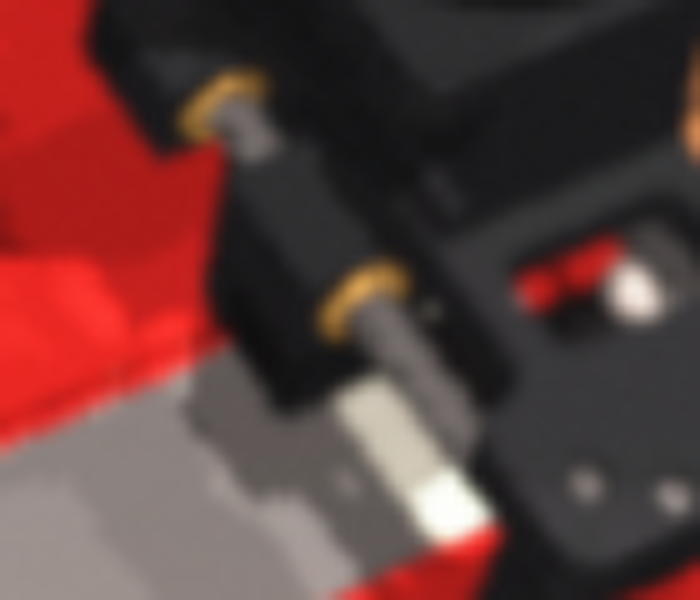

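The side-view fingertip corners at about (212,295) and (285,410) in the crop match the projection to about 2 mm, so both cameras are usable. The press point is over rubber, clear of the clip. Now I'll press slowly until contact.

```bash
python3 - <<'E'
from h import *
p=np.array([597.,-192.6])
ctrl.servo_line([*p,115],velocity=60)
ctrl.hold(.2);f0=ctrl.read_wrist_force()
r=ctrl.servo_line([*p,98],velocity=8,force_limit=8)
ctrl.hold(.3)
print(r,ctrl.read_ee_pos(),f0,ctrl.read_wrist_force(),ctrl.read_clock())
E
```

```text
True [ 597.00250292 -192.60888375  105.49458392] [ 0.47726611  0.70356433 -0.76502246] [-1.69803076  0.3600417   6.45344543] 8.2667
```

```bash
python3 - <<'E'
from h import *
p=np.array([597.,-192.6])
z=105.5
for i in range(8):
    z-=.2
    ctrl.servo_line([*p,z],velocity=5);ctrl.hold(.15)
    f=np.mean([ctrl.read_wrist_force() for _ in range(3)],axis=0)
    print(z,ctrl.read_ee_pos()[2],f)
    if f[2]>12.3:break
print(ctrl.read_clock())
E
```

```text
105.3 105.52934108646055 [-1.73214704  0.46542307  4.55728779]
105.1 105.47034110883641 [-1.89707785  1.90522127  6.64807288]
104.89999999999999 105.3448667868864 [-2.61221931  0.63521379  6.00548908]
104.69999999999999 105.27574152772297 [-2.98998536  0.71892092  7.61951003]
104.49999999999999 105.1977222168514 [-4.13690412  2.34904406  8.65669096]
104.29999999999998 105.13798183568078 [-3.92101576  1.48992413  9.23892873]
104.09999999999998 105.04108399552617 [-4.92027685  2.46803186 10.08728176]
103.89999999999998 104.96313925837848 [-4.51507851  2.15144208 10.528843  ]
11.5917
```

```bash
python3 - <<'E'
from h import *
p=np.array([597.,-192.6]);z=103.4
F=lambda:np.round(np.mean([ctrl.read_wrist_force() for _ in range(4)],axis=0),1)
ctrl.servo_line([*p,z],velocity=5);ctrl.hold(.15);print(F())
u=np.array([np.cos(PSI),np.sin(PSI)])
p1=p-40*u
r=ctrl.servo_line([*p1,z],velocity=110);print(r,F(),ctrl.read_ee_pos());ctrl.hold(.1);print(F(),ctrl.read_clock())
s=cap("side");t=cap("top");crop(s,335,270,170,160,4,"s_d1.png");crop(t,405,165,120,110,5,"t_d1.png")
E
```

```text
[-6.5  2.2 12.7]
False [-2.6 -0.4  9.5] [ 558.29639907 -188.40300059  105.05202488]
[-2.8  0.1  9.9] 12.6083
```

View pics/s_d1.png

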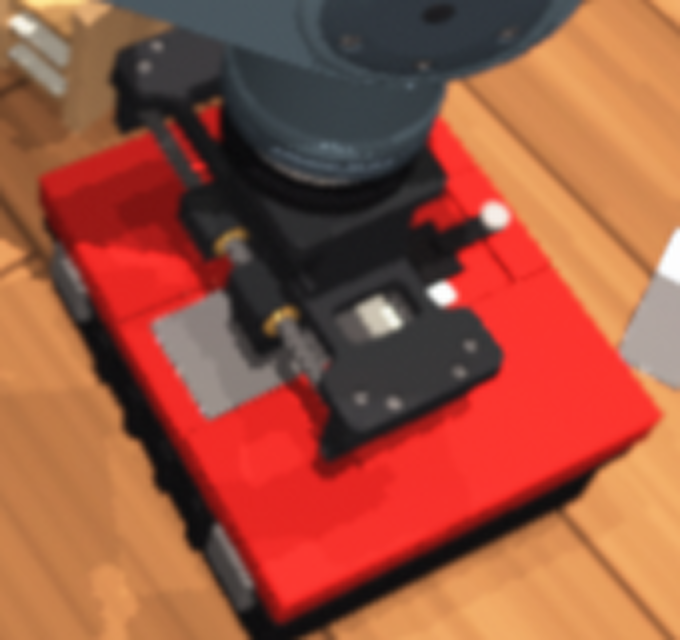

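View pics/t_d1.png

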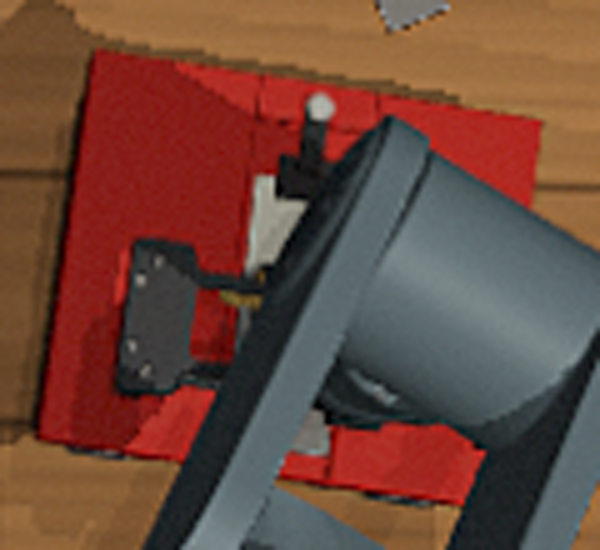

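The plate followed only about 18 mm: its front corner moved from (192,305) to (152,325) in the crop. It slipped under the fingertips. I'll lift, re-seat further back on the rubber, press somewhat firmer and drag faster.

```bash
cat > drag.py <<'E'
from h import *
u=np.array([np.cos(PSI),np.sin(PSI)])
F=lambda n=4:np.mean([ctrl.read_wrist_force() for _ in range(n)],axis=0)
def press(p,target,zmin=101.5):
    e=ctrl.read_ee_pos()
    ctrl.servo_line([e[0],e[1],116],velocity=60)
    ctrl.servo_line([*p,116],velocity=120);ctrl.hold(.2);f0=F()
    ctrl.servo_line([*p,107],velocity=40)
    ctrl.servo_line([*p,102],velocity=10,force_limit=6)
    z=ctrl.read_ee_pos()[2]-.3
    while z>zmin:
        ctrl.servo_line([*p,z],velocity=8);ctrl.hold(.08)
        f=(F()-f0)[2]
        if f>target:break
        z-=.35 if f<target-2 else .15
    print("press z",z,ctrl.read_ee_pos(),F()-f0,ctrl.read_clock())
    return z,f0
def drag(p,d,z,v,f0):
    ctrl.servo_line([*(p-d*u),z],velocity=v)
    print("after",F(2)-f0,ctrl.read_ee_pos());
E
python3 - <<'E'
from drag import *
p=np.array([585.,-191.])
z,f0=press(p,14.3)
drag(p,35,z,160,f0)
e=ctrl.read_ee_pos();ctrl.servo_line([e[0],e[1],125],velocity=80)
s=cap("side");t=cap("top");crop(s,335,270,170,160,4,"s_d2.png");crop(t,405,165,120,110,5,"t_d2.png");print(ctrl.read_clock())
E
```

```text
press z 102.79659500454495 [ 585.23659219 -191.08118728  104.53164133] [-5.24718086  1.81434228 14.37510833] 17.6833
after [-1.88912599  0.37873858 11.87704721] [ 551.05907829 -187.40475236  104.86046355]
18.575
```

View pics/s_d2.png

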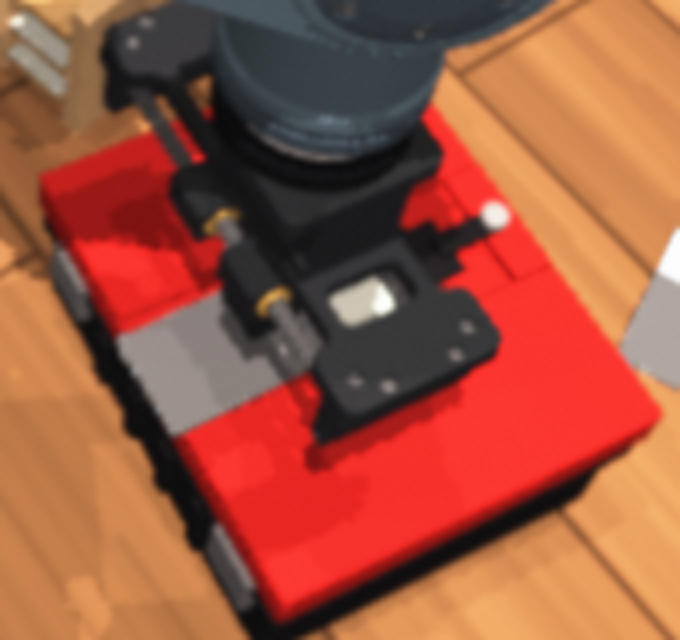

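The plate's front is now at the edge, at (118,340)–(178,432) in the crop, and its rear is out from under the clip. About 42 mm remain.

```bash
python3 - <<'E'
from drag import *
p=np.array([571.,-189.2])
z,f0=press(p,13.2)
drag(p,41,z,140,f0)
e=ctrl.read_ee_pos();ctrl.servo_line([e[0],e[1],125],velocity=80)
s=cap("side");t=cap("top");crop(s,335,270,170,160,4,"s_d3.png");crop(t,405,165,120,110,5,"t_d3.png");print(ctrl.read_clock())
E
```

```text
press z 102.6594300165096 [ 571.89768101 -189.67307277  104.61956968] [-0.89594692 -0.48896005 14.24354792] 23.775
after [-1.15020136 -0.96647835 12.69230898] [ 530.86632971 -184.78963649  104.6229451 ]
24.75
```

View pics/s_d3.png

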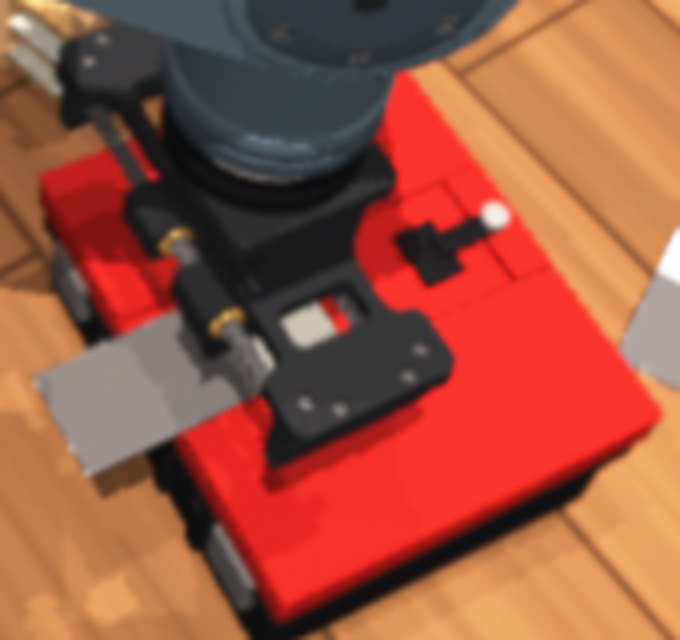

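The plate followed fully this time. I'll move aside and measure it in both views.

```bash
python3 - <<'E'
from drag import *
e=ctrl.read_ee_pos();ctrl.servo_line([e[0],e[1],190],velocity=150)
ctrl.move_gripper(70)
ctrl.move_to([480,20,200],q(np.pi+PSI))
import m
from m import *
np.set_printoptions(precision=1,suppress=True)
crop(s,320,270,170,160,4,"s_d4.png");crop(t,405,180,120,110,5,"t_d4.png");print(ctrl.read_clock())
for nm,c,b in(("t",t,(435,200,60,100)),("s",s,(325,300,100,110))):
    g=quad(gray(c,b));print(nm,g);X=onz(c,g,94.5);print(X[:,:2],[np.linalg.norm(X[i]-X[i-1]) for i in range(4)])
    if nm=="t":gt=g;Xt=X
    else:
        j=[int(np.argmin(np.linalg.norm(X-x,axis=1))) for x in Xt];print(tri(t,gt,s,g[j]))
E
```

```text
27.3833
t [[470.9 243.4]
 [467.3 280. ]
 [446.9 277.5]
 [450.8 242. ]]
[[ 539.9 -209.7]
 [ 452.9 -201.7]
 [ 457.8 -152.9]
 [ 542.2 -161.5]] [np.float64(48.19636981146348), np.float64(87.41156954576518), np.float64(49.025130991517045), np.float64(84.87734842463817)]Traceback (most recent call last):
  File "<stdin>", line 10, in <module>
  File "m.py", line 12, in quad
    a,b=q[i],q[(i+1)%4]; d=(b-a)/np.linalg.norm(b-a); n=np.array([-d[1],d[0]])
             ~^^^^^^^^^
IndexError: index 2 is out of bounds for axis 0 with size 2
```

View pics/s_d4.png

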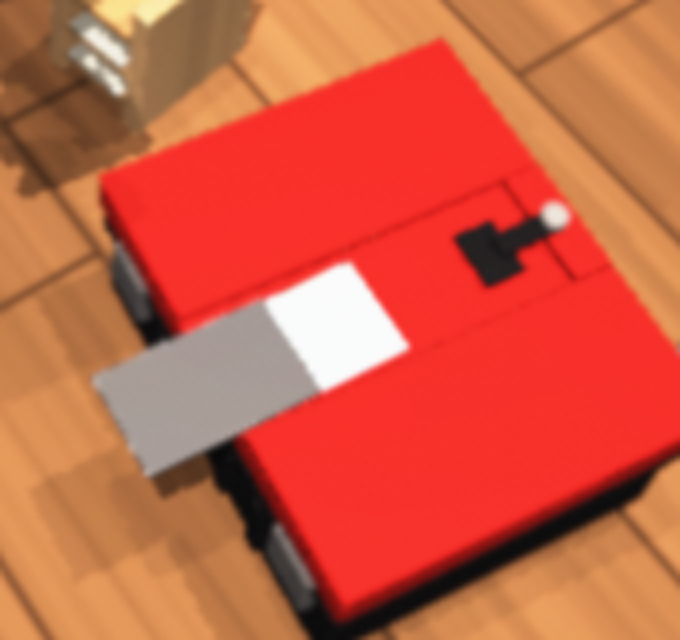

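View pics/t_d4.png

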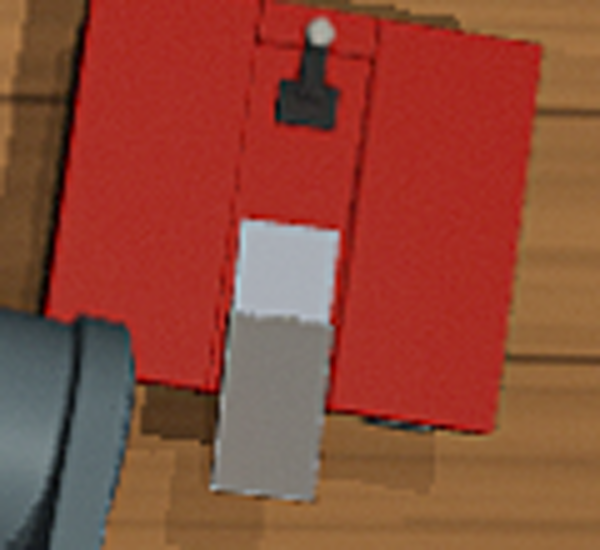

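```bash
python3 - <<'E'
from h import *
np.set_printoptions(precision=1,suppress=True)
t=cap("top");s=cap("side")
f=lambda l,sc,o:(np.array(l,float)+.5)/sc-.5+np.array(o)
# order FL FR RL RR(rubber rear)
S=f([(95,380),(148,474),(265,300),(320,392)],4,(320,270));T=f([(211,489),(314,500),(231,315),(331,323)],5,(405,180))
print(onz(s,S,94.5),onz(t,T,94.5));print(tri(t,T,s,S))
E=f([(182,318),(246,436)],4,(320,270));print("edge side",onz(s,E,93))
E
python3 -c "
import cv2;i=cv2.imread('pics/s_d4.png');cv2.imwrite('pics/s_d4z.png',cv2.resize(i[260:500,60:360],None,fx=2.5,fy=2.5,interpolation=cv2.INTER_CUBIC))"
```

```text
[[ 462.  -156.7   94.5]
 [ 456.9 -203.3   94.5]
 [ 546.5 -165.1   94.5]
 [ 539.7 -212.6   94.5]] [[ 458.1 -152.7   94.5]
 [ 453.7 -202.    94.5]
 [ 540.7 -161.5   94.5]
 [ 537.9 -209.6   94.5]]
[[ 460.4 -154.5   91.8    5.3]
 [ 455.2 -202.7   95.     3.4]
 [ 543.6 -163.4   94.3    6.7]
 [ 539.4 -211.1   92.     3.1]]
edge side [[ 511.  -152.    93. ]
 [ 501.7 -211.1   93. ]]
```

View pics/s_d4z.png

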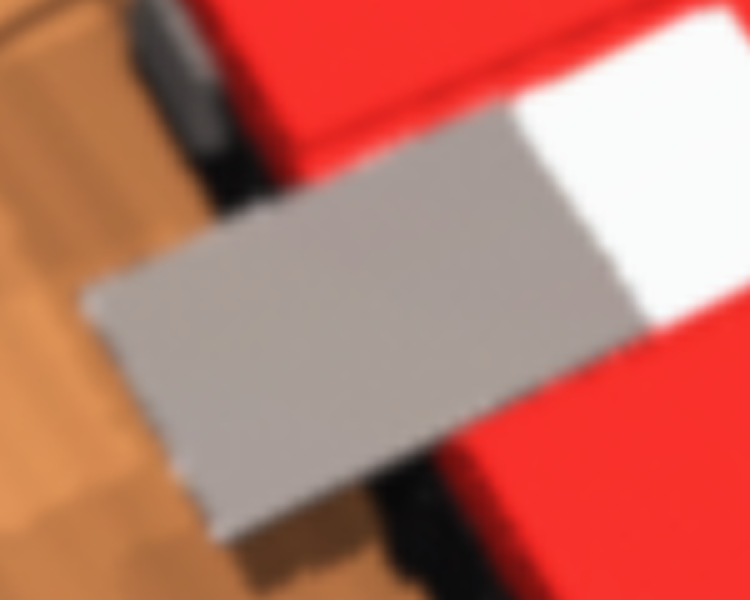

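The plate overhangs by about 46 mm, or 0.35 of its length. Its front middle is at (458,-179), its yaw is about -0.10, and its top stands at z ≈ 93–95. Now I'll pinch the overhanging end.

```bash
python3 - <<'E'
from h import *
a=np.pi-0.103
g=np.array([477.0,-180.4])
ctrl.move_to([*g,140],q(a))
ctrl.hold(.2);print(ctrl.read_ee_pos(),ctrl.read_gripper_width())
print(ctrl.servo_line([*g,85],velocity=80,force_limit=6))
print(ctrl.read_ee_pos(),ctrl.read_wrist_force())
s=cap("side");crop(s,320,270,120,110,6,"s_g.png");print(ctrl.read_clock())
E
```

```text
[ 477.53827518 -179.20709946  140.53543545] 69.95819846170858
False
[ 477.24743071 -180.57681369   85.24953795] [ 0.16785481  0.06223795 -0.17274388]
29.4167
```

View pics/s_g.png

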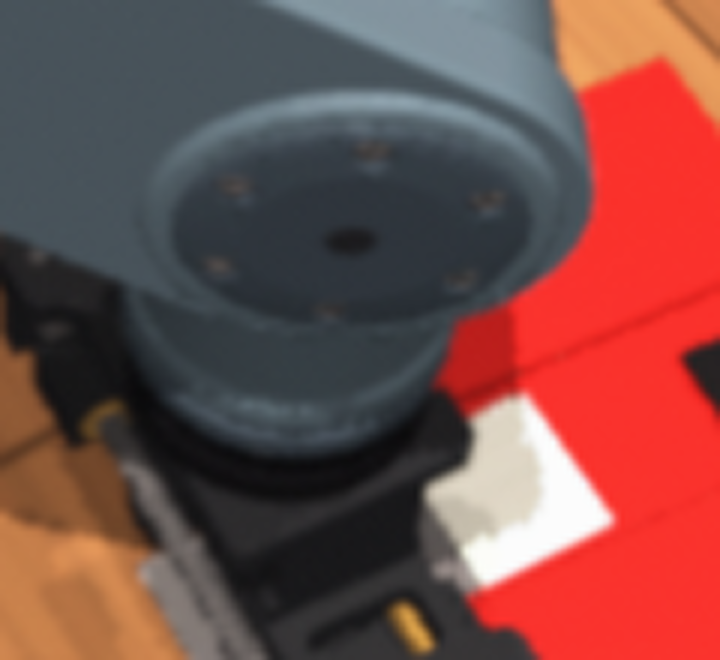

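```bash
python3 - <<'E'
from h import *
ctrl.move_gripper(40);ctrl.hold(.2)
print(ctrl.read_gripper_width(),ctrl.read_wrist_force(),ctrl.read_ee_pos())
g=[477.0,-180.4]
ctrl.servo_line([*g,110],velocity=50)
ctrl.servo_line([*g,190],velocity=120);ctrl.hold(.2)
print(ctrl.read_gripper_width(),ctrl.read_wrist_force(),ctrl.read_ee_pos(),ctrl.read_clock())
s=cap("side");crop(s,300,220,190,150,4,"s_l.png");t=cap("top");crop(t,405,180,120,110,5,"t_l.png")
E
```

```text
48.49716181349136 [0.44856187 0.04410004 0.39808986] [ 477.11680464 -180.48524451   85.11213441]
48.76286674162237 [-0.58595409  0.22382138 -1.78670659] [ 476.4975246  -180.09250017  189.00855768] 31.7417
```

View pics/s_l.png

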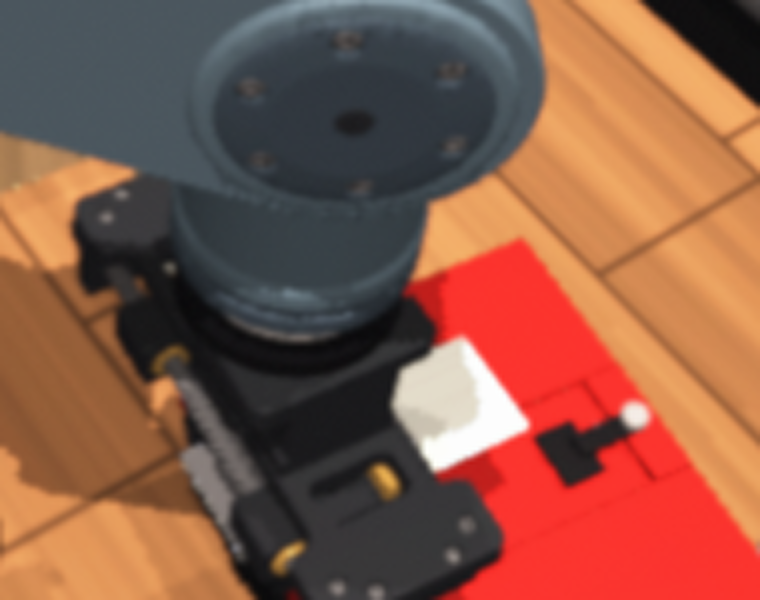

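View pics/t_l.png

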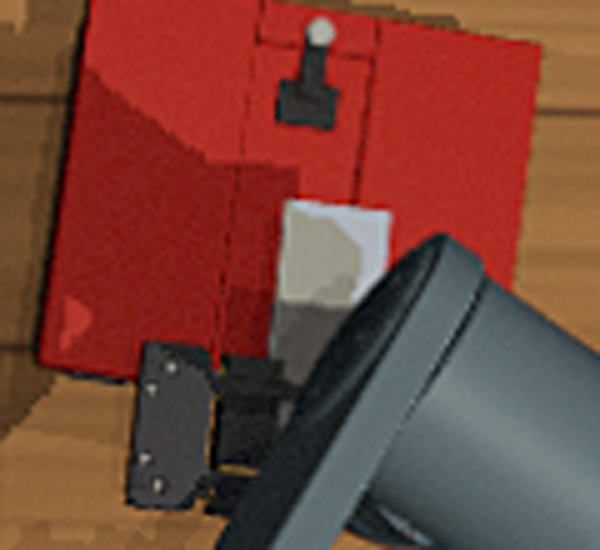

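The plate is held and lifted, with its rear end visible at side crop (465,338)/(530,428) and top crop (288,198)/(392,210). I'll measure the rear end against the TCP for droop and length.

```bash
python3 - <<'E'
from h import *
np.set_printoptions(precision=1,suppress=True)
t=cap("top");s=cap("side")
f=lambda l,sc,o:(np.array(l,float)+.5)/sc-.5+np.array(o)
S=f([(465,338),(530,428)],4,(300,220));T=f([(288,198),(392,210)],5,(405,180))
X=tri(t,T,s,S);m=X.mean(0);print(X,m,ctrl.read_ee_pos())
e=np.array(ctrl.read_ee_pos())
print("along",np.linalg.norm((m[:3]-e)[:2]), "dir",np.arctan2(m[1]-e[1],m[0]-e[0]),"dz vs grasp",m[2]-e[2]-8)
for z in (185,190,195,200):print(z,onz(t,T,z).mean(0)-onz(s,S,z).mean(0))
E
```

```text
[[ 588.8 -168.7  193.3    4.3]
 [ 584.  -215.2  193.     3.2]] [ 586.4 -191.9  193.2    3.7] [ 476.9 -180.3  189.7]
along 110.10778595694782 dir -0.10563571245198662 dz vs grasp -4.51264722234788
185 [-6.9 -3.   0. ]
190 [-4.7  0.1  0. ]
195 [-2.4  3.2  0. ]
200 [-0.1  6.3  0. ]
```

The grip is good: the rear end is 110 mm from the TCP (20 mm grip), yaw agrees, and droop is at most 3 mm. Next I'll stop short of the slot mouth and compare plate and slot in the same pictures.

```bash
cat >> h.py <<'E'
RP=-0.09; M=np.array([531.,171.6])
ru=np.array([np.cos(RP),np.sin(RP)]); rv=np.array([-ru[1],ru[0]])
def slot(rear,lat=0,z=103):  # TCP so that the plate's rear end is 'rear' mm past the mouth
    p=M+(rear-110)*ru+lat*rv; return [*p,z]
E
python3 - <<'E'
from h import *
print(ctrl.ik(slot(-25,0,190),q(np.pi+RP)))
ctrl.move_to(slot(-25,0,190),q(np.pi+RP-0.003))
ctrl.servo_line(slot(-25,0,112),velocity=120);ctrl.hold(.2)
print(ctrl.read_ee_pos(),ctrl.read_gripper_width(),ctrl.read_clock())
s=cap("side");crop(s,215,160,160,140,5,"s_p.png");t=cap("top");crop(t,265,180,100,110,6,"t_p.png")
E
```

```text
[ 1.60973759e-01 -7.13858208e-02  1.99940565e+00 -4.44089210e-16
  1.21357283e+00 -1.31982257e+00]
[397.20239535 183.8217394  112.79901904] 48.433898134103444 34.3333
```

View pics/s_p.png

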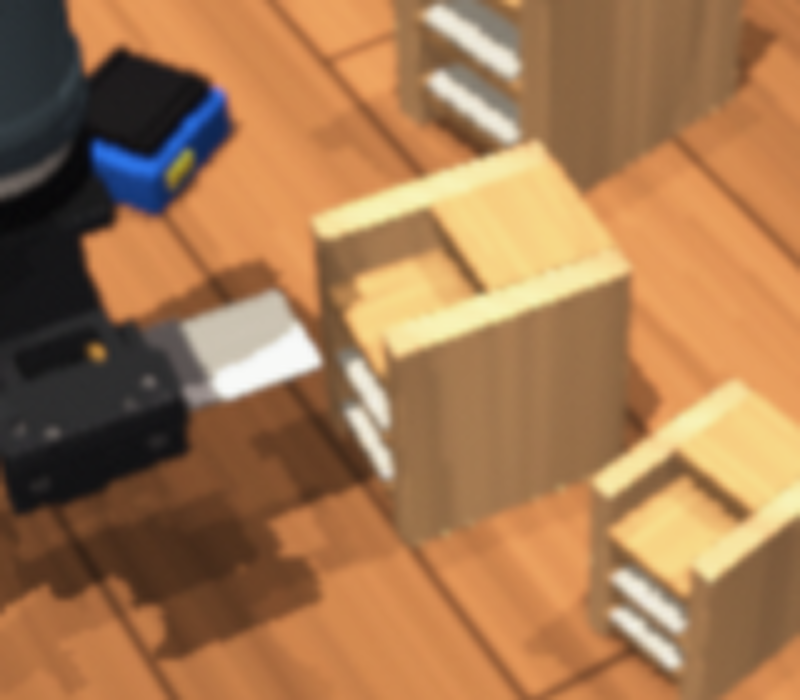

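View pics/t_p.png

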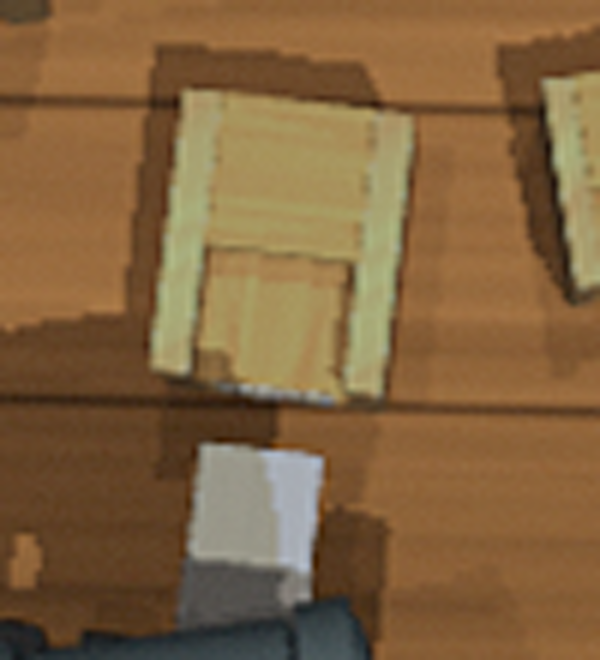

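```bash
python3 - <<'E'
from h import *
np.set_printoptions(precision=1,suppress=True)
t=cap("top");s=cap("side")
f=lambda l,sc,o:(np.array(l,float)+.5)/sc-.5+np.array(o)
S=f([(280,290),(322,360)],5,(215,160));T=f([(200,444),(325,457)],6,(265,180))
X=tri(t,T,s,S);print("rear",X,ctrl.read_ee_pos())
# rack front wall tops FL FR (outer), floor FL inner
S=f([(315,222),(390,355)],5,(215,160));T=f([(151,374),(383,400)],6,(265,180));print("walltops",tri(t,T,s,S))
T=f([(193,384)],6,(265,180));S=f([(333,288)],5,(215,160));print("floorFL",tri(t,T,s,S))
E
```

```text
rear [[509.4 198.  116.5   6.8]
 [504.4 149.6 120.5   5.1]] [396.7 183.8 112.3]
walltops [[536.3 216.5 127.5   8.4]
 [525.6 127.8 131.7   3.4]]
floorFL [[534.7 201.9 100.3   9.3]]
```

The plate is level, within 1 mm of the slot's centre line, and 24 mm short of the mouth. I'll insert it now.

```bash
python3 - <<'E'
from h import *
ctrl.servo_line(slot(-25,.4,101),velocity=60);ctrl.hold(.2);f0=np.array(ctrl.read_wrist_force());print(ctrl.read_ee_pos(),f0)
r=ctrl.servo_line(slot(72,.4,101),velocity=50,force_limit=6)
ctrl.hold(.2);print(r,ctrl.read_ee_pos(),ctrl.read_wrist_force()-f0,ctrl.read_gripper_width(),ctrl.read_clock())
s=cap("side");crop(s,215,160,160,140,5,"s_i.png");t=cap("top");crop(t,265,180,100,110,6,"t_i.png")
E
```

```text
[396.66420464 184.16493462 101.06069155] [-0.06685007 -0.32496126 -0.58586319]
False [493.11693708 175.43806776 101.03354498] [-0.1282248   0.81728606 -0.60557678] 48.42084207139888 37.3583
```

View pics/s_i.png

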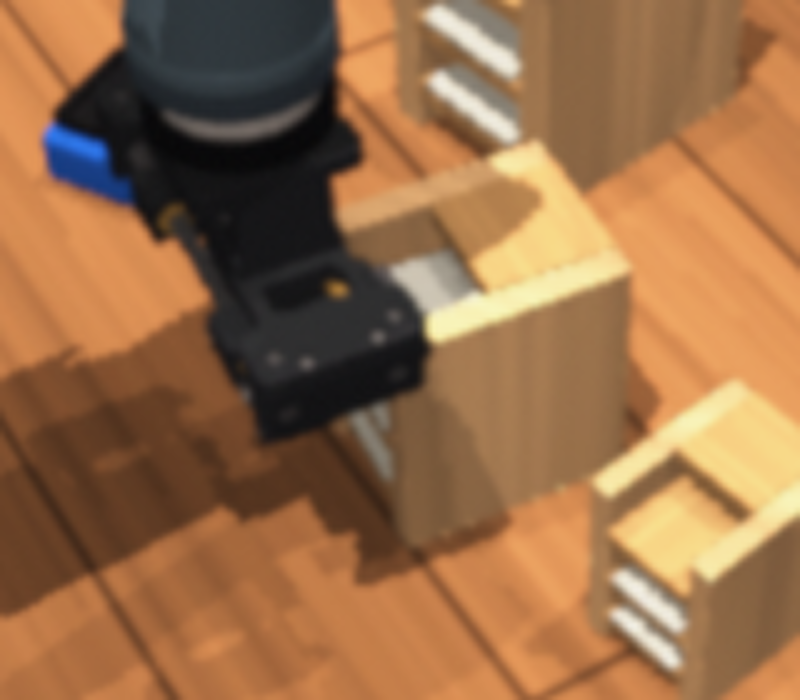

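View pics/t_i.png

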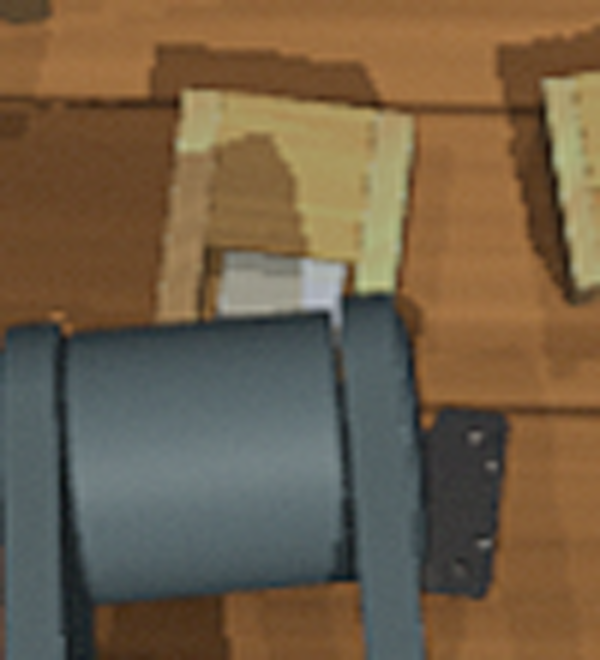

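The plate's end is under the roof with clearance on both sides. Next I'll lower it to the floor gently and push it home against the stop.

```bash
python3 - <<'E'
from h import *
f0=np.array(ctrl.read_wrist_force())
r=ctrl.servo_line(slot(72,.7,95.3),velocity=12,force_limit=3);ctrl.hold(.15)
e=ctrl.read_ee_pos();print("down",r,e,ctrl.read_wrist_force()-f0)
z=e[2]+.3
ctrl.servo_line(slot(72,.7,z),velocity=10);ctrl.hold(.15)
r=ctrl.servo_line(slot(100,.7,z),velocity=25,force_limit=6);ctrl.hold(.15)
e=np.array(ctrl.read_ee_pos());print("push",r,e,"rear depth",(e[:2]-M)@ru+110,ctrl.read_wrist_force()-f0,ctrl.read_gripper_width(),ctrl.read_clock())
s=cap("side");crop(s,215,160,160,140,5,"s_h.png")
E
```

```text
down False [493.27518559 175.71397947  95.32969511] [ 0.55693043 -0.48510169 -0.29000265]
push True [511.63070437 173.96496795  95.05609484] rear depth 90.49653719489476 [ 0.46655129 -0.3259328   2.55943478] 48.735198365162496 39.55
```

View pics/s_h.png

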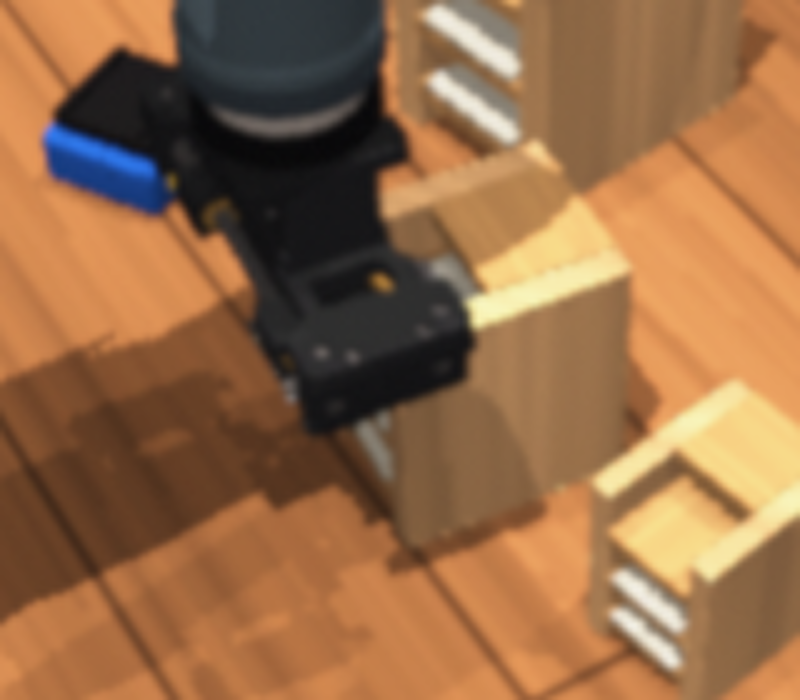

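```bash
python3 - <<'E'
from h import *
e=np.array(ctrl.read_ee_pos());d=(e[:2]-M)@ru+110
for k in(1.,2.,3.,4.):
    r=ctrl.servo_line(slot(d+k,.7,95.8),velocity=10,force_limit=8);ctrl.hold(.15)
    e=np.array(ctrl.read_ee_pos());print(k,r,"depth",(e[:2]-M)@ru+110,e[2],ctrl.read_wrist_force(),ctrl.read_gripper_width())
    if r or ctrl.read_wrist_force()[0]<-6:break
print(ctrl.read_clock())
E
```

```text
1.0 False depth 90.73072792732174 95.37843071644559 [-2.21934699  0.22718539  0.23059288] 48.68070062843702
2.0 False depth 90.83730219343653 95.28883486045248 [-6.8566631   0.74876232  2.2867435 ] 48.212675521518804
40.4917
```

It's firmly against the stop at about 90.8 mm depth. I'll release, raise straight up and look.

```bash
python3 - <<'E'
from h import *
ctrl.move_gripper(72);ctrl.hold(.2)
e=ctrl.read_ee_pos();print(e,ctrl.read_gripper_width(),ctrl.read_wrist_force())
ctrl.servo_line([e[0],e[1],220],velocity=120)
ctrl.move_to([300,-250,260],q(np.pi+RP));ctrl.hold(.3)
s=cap("side");t=cap("top");crop(s,215,160,160,140,5,"s_f.png");crop(t,265,180,100,110,6,"t_f.png")
cv2.imwrite("pics/side_f.png",s["pixels"][:,:,::-1]);print(ctrl.read_clock())
E
```

```text
[513.56718981 173.86158701  95.81880085] 71.96153181977417 [ 0.20039822  0.18701231 -1.3608114 ]
44.5417
```

View pics/s_f.png

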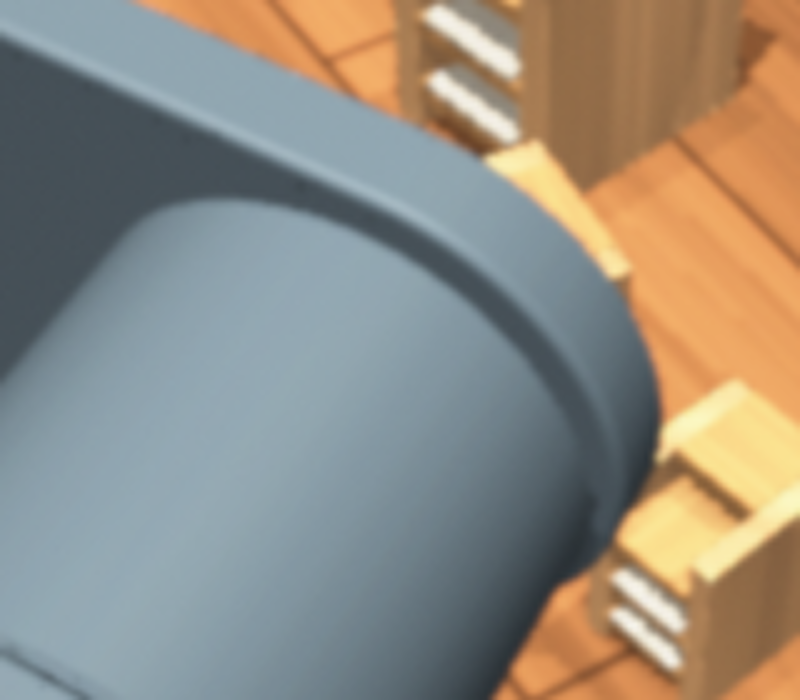

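View pics/t_f.png

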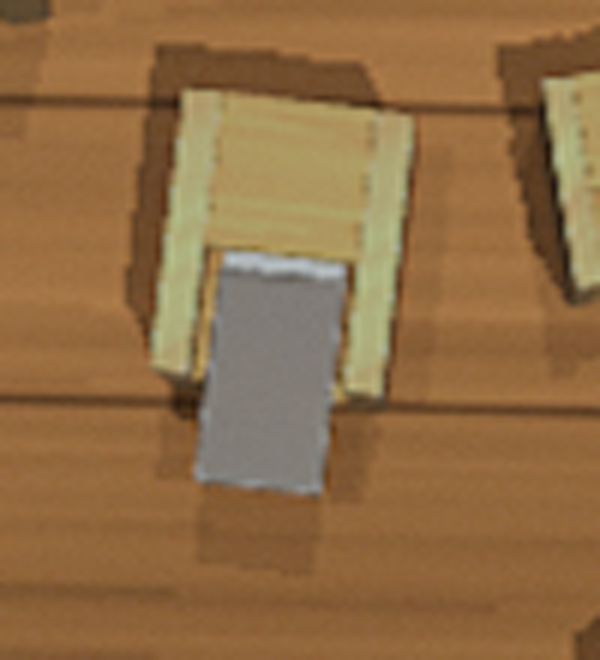

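View pics/side_f.png

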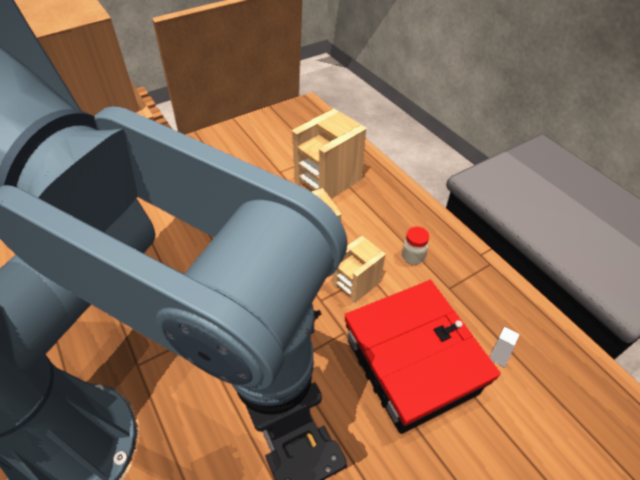

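```bash
python3 - <<'E'
from h import *
np.set_printoptions(precision=1,suppress=True)
e=ctrl.read_joints()
ctrl.servo_line([300,-250,330],velocity=200)
ctrl.move_to([138.8,558,300],q(2.898));ctrl.hold(.2)
s=cap("side");t=cap("top");crop(s,215,160,160,140,5,"s_f2.png")
cv2.imwrite("pics/top_f2.png",t["pixels"][:,:,::-1]);print(ctrl.read_clock())
f=lambda l,sc,o:(np.array(l,float)+.5)/sc-.5+np.array(o)
fr=onz(t,f([(197,480),(322,493)],6,(265,180)),104.5);re=onz(t,f([(222,272),(346,279)],6,(265,180)),104.5)
w=onz(t,f([(151,374),(383,400)],6,(265,180)),130)
print(fr,re,w,(w.mean(0)-fr.mean(0))[:2]@ru)
E
```

```text
48.2417
[[492.6 200.9 104.5]
 [488.6 151.9 104.5]] [[574.5 193.2 104.5]
 [572.7 144.4 104.5]] [[532.3 218.  130. ]
 [524.2 128.5 130. ]] 37.763394659122774
```

View pics/s_f2.png

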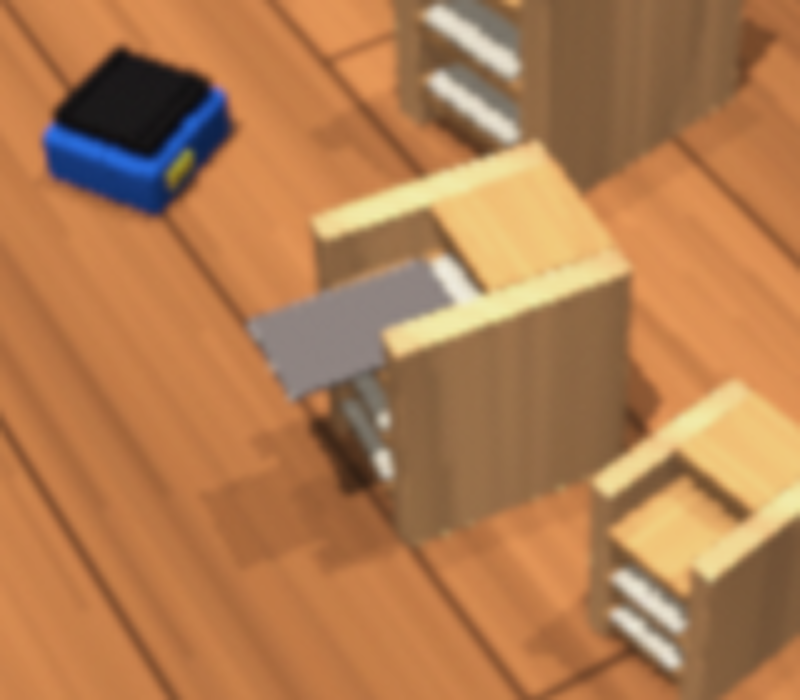

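View pics/top_f2.png

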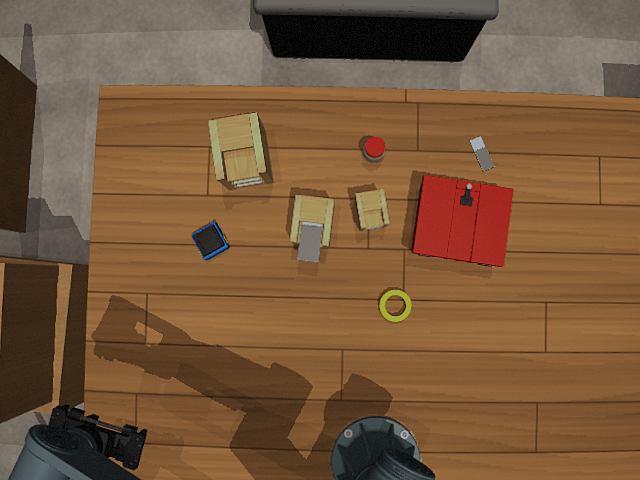

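The plate lies flat in the middle rack's top slot, sticking out about 38–40 mm as it should when fully home. The bystanders are where they started. Handing in.

```bash
python3 -c "
from cell import ctrl
print(ctrl.read_clock(),ctrl.read_wrist_force());ctrl.sign_off()"
```

```text
48.2417 [ 0.08508156  0.45068888 -0.36429003]
the job is handed in; nothing more can be done
```

The plate is in the middle rack's top slot, pushed home against the stop, and I handed the job in at 48 s.

- **Drag:** It took three presses with closed fingertips, each reading 13–14.5 N before its drag. The plate slipped and lagged on the first two while the clip still held it, and followed fully on the third. It ended with about 46 mm (0.35 of its length) overhanging, lying flat.
- **Pinch and lift:** I gripped it by its long edges about 20 mm from the front end. The rear end measured 110 mm from the TCP; droop measured about 3 mm after the lift and about 0 at the slot mouth.
- **Insertion:** The plate stopped hard at about 90.8 mm depth, and the push read about 7 N.

**Last checks:** The pictures show the plate flat in the slot and sticking out about 38 mm in the top view (40 mm expected). The gripper is well clear, and the tape, jar, battery, decoy racks and small plate look unmoved. The two cameras disagreed by 3–9 mm throughout, so I used averages and compared plate and slot within the same pictures. I read forces only between motions, not during the drags.

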